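# Put the meter away in its case

### The arm

A 7-joint arm with a two-finger parallel gripper is mounted at the origin on the work surface. World frame = base frame: x ahead of the robot, y to its left, z up, the work surface at z = 0. Lengths are in m, angles in degrees, forces in N, time in s.
With the tool pointing down it reaches from about 0.4 to 0.9 m from the base axis. Payload 5.5 kg.
Tool frame: the origin (TCP) lies midway between the tips of the shut fingers; the grasp point (between the pads) lies 19 mm behind it; z points along the fingers, y is the line along which they close (so a half turn about z gives the same grasp; the last joint's range is limited). The gripper opens to 92 mm and grips with 3 to 60 N. Pads are 19 mm wide; open, the fingers measure 130 mm over their backs; the gripper's body (75 mm by 190 mm) begins 47 mm behind the grasp point.
Start: joints at [-53.617, 28.699, -24.465, 88.831, 12.651, 65.22, -12.049], TCP at [0.236, 0.606, 0.227] pointing down, gripper open.
Joint ranges: [-164.97, 164.97], [-17.58, 116.51], [-87.97, 89.64], [11.32, 138.91], [-80.73, 260.73], [10.89, 115.49], [-147.41, 147.41]. Speed limits (degrees/s): [147.25, 147.25, 180, 180, 180, 180, 180].

### API

Orientations are given as a 3x3 rotation matrix whose columns are the frame's x, y, z axes.
In Python, from rig import bot gives the robot as it stands. The module is installed in compiled form; this text tells all that it offers.
- The arm moves only by the shell command python3 -m jog 'ROWS'. ROWS is text: rows parted by semicolons, each of 5 numbers parted by spaces: the shift along the world's x, y, z each as a share of 120 mm, from -1 to 1, then the turn about the world's z as a share of pi rad, from -1 to 1, then the opening, from -1 (shut) to 1 (fully open). A call has 1 to 20 rows; each row is the pose to reach, as a shift and turn from the pose commanded when the call began, turning the shorter way round; what a row does not reach only later rows make up. A row lasts 1/10 s, in which the tool goes at most 50 mm and 8.59 degrees, less where a joint would pass 70% of its speed; a pose out of reach is approached as far as the arm can. A call with a number of a shift or a turn outside -1 to 1 is refused whole. A call with a gripper value outside its range is refused whole. The fingers move at their own pace and stop on an object; the grip force is fixed at half the most. Time passes only in rows, so rows that repeat a pose let the fingers close. It gives the time, the measured TCP pose, the force, the opening and the grip force at its end, in the units of the state.
- bot.observe(): the state, without advancing time (a new reading comes with each control period).
- bot.camera(name): name is "scene" or "top"; returns a dict with "color" (480x640x3 uint8, blue, green, red), "intrinsics" (3x3 intrinsics, pixels), "k1" (the pictures are not rectified: a ray, as slopes to the right and down, at radius r is drawn at 1 + k1 r^2 times it, then the intrinsics apply), "R" (3x3) and "t" (3): a world point X has camera coordinates R X + t. Camera axes: x right, y down, z forward; pixel columns grow to the right and rows downward; lengths in m; the calibration is good to about 2 mm. A picture is of the moment at which its call begins. There is no depth.
- bot.sign_off(): hands the job in; it is judged then, once.
The state is a dict: "time": time; "joint_pos": joint angles; "joint_velocities": joint speeds; "joint_torque": joint torques, N m; "ee_pos": TCP position; "tool_rot": TCP orientation; "wrist_force": force on the tool from outside, world axes, zero at the start; "wrist_torque": the same for the moment, N m; "grip_width": finger opening in m; "gripper_force": force on a finger pad.
Only numpy, scipy, OpenCV 4.12 (cv2) and the standard library are available. Lean on these libraries where they do the work, as an engineer would, in place of code of your own. Each camera call takes 0.05 s, during which the arm holds its last target. There are 200 camera calls.

### The job

Put the hand-held meter away: first move the solder reel off the lid of the instrument case and stand it flat on the cork coaster, then lift the lid by its bar until it rests open on its stop by itself, without letting it slam. Then take the meter from its sloping stand and lay it flat, face up, on the rubber pad in the empty bay of the case; set things down rather than dropping them, leave the lid open, and leave the adapter in the other bay and everything else on the desk where it is.

Things in the scene. Friction and masses are not known exactly. Their poses are not given: they have to be found in the camera images.
- case: aluminium case, fixed: 165 (x) x 270 (y) x 60 mm high without lid; walls, floor, divider 5 mm; origin at the centre of its underside (on the desk), z up, +x to its hinge side (far side), -x to its front, where the lid's bar is. A full-height divider along x at y = 0 makes two bays, each 155 (x) x 127.5 mm (y), centred at y = +66 and -66 mm
- lid (a joint): angle of the case lid in rad: 0 shut, 1.75 fully open on its stop, leaning back past upright. The lid is a plain 12 mm plate, 165 x 270 mm, 0.35 kg, on the rim (its top 72 mm above the desk when shut); the hinge is free: let go below upright (1.57) it falls shut, beyond it rests back on its stop
- lid_hinge (a point): point on the lid's hinge axis, in the middle of the case's far rim: case frame (82.5, 0, 60) mm; the axis runs along the case's y. This point's frame turns with the lid
- lid_bar (a point): middle of the lid's lifting bar, round, 10 mm thick, 110 mm long along the case's y, held by an arm at each end (96 mm clear between). It stands 42 mm out from the lid's front edge (37 mm clear gap); with the lid shut it is 207 mm in front of the hinge axis and 6 mm above it. It can turn between two fingers as the lid swings. The point's frame turns with the lid
- reel_c (a point): centre of the solder reel, a grey upright spool lying on the shut lid: 56 mm diameter flanges, 50 mm high, 6 mm thick flanges, core 44 mm; centre 25 mm above its underside; axis = its z; 0.25 kg
- coaster: round cork coaster, 100 mm across and 5 mm thick, fixed to the desk; origin at the centre of its underside
- meter_c (a point): centre of the hand-held meter, a grey box 125 (x, its length) x 56 (y, its width) x 36 mm (z, its thickness) with a screen and dial on its face; z points out of the face; 0.26 kg. It starts lying face up on the sloping stand, its lower end against the stand's lip
- stand: the meter's fixed steel stand, origin at the centre of its underside: a bar sloping 35 degrees, rising towards its +x (so the meter's face leans to its -x, roughly to the robot), with a lip 50 mm wide and 20 mm high at the low end. The bar is only 36 mm wide, so both long sides of the meter are free over its whole thickness; base 130 x 90 x 8 mm
- bay_pad: thin black rubber pad, 140 x 100 x 3 mm, fixed on the floor of the empty bay; origin at the centre of its underside, 5 mm above the desk; the axes are along the case's
- adapter: black mains adapter, 85 x 48 x 30 mm, loose in the other bay; origin at the centre of its underside; to be left there
- drink: drink bottle, 62 mm diameter, 190 mm high, standing behind the meter's stand, to its left; origin at the centre of its underside (so for all bystanders); leave it
- tumbler: glass tumbler, 72 mm diameter, 100 mm high, standing behind the coaster; leave it
- driver: screwdriver, 160 mm long, lying along the left side of the case, its length along x; leave it
- jar: small glass jar, 40 mm diameter, 50 mm high, in front of the case near the left end of its bar; leave it
- battery: block battery, 27 x 18 x 48 mm high, standing on the right of the case; leave it
- spanner: spanner, 150 mm long, lying in front of the coaster; leave it
- meter: the same meter; origin at the centre of its back (underside), axes as meter_c
- reel: the same reel; origin at the centre of its underside
There are look-alikes about, which are no part of the job. What is shaped like the meter but green or red is not meant.

How it is judged:
By the outcome, as a careful person would: the job done as asked, in the order asked, and still so for the second after the job is handed in, with the robot touching nothing.
It also fails if it takes over 69 s, if anything falls off the work surface, if the arm or the gripper's body presses on something with over 40 N, if the wrist force passes 120 N, or if a joint passes its speed limit or range.

## Working session

There is one attempt and no reset: what is moved stays moved. The work goes in short steps, Python scripts to look and compute and a shell command to move; the robot and the scene stay as the last step left them, time stands still between calls to the robot, and variables do not carry over. Pictures are saved under pics/ and viewed, at most 10 in all, crops included, and the job is handed in when it is done.

```bash
mkdir -p pics; cat > h.py <<'E'
import numpy as np, cv2, pickle
from rig import bot
def snap(name,fn):
    c=bot.camera(name); cv2.imwrite('pics/'+fn+'.png',c['color']); pickle.dump(c,open('pics/'+fn+'.pkl','wb')); return c
def load(fn): return pickle.load(open('pics/'+fn+'.pkl','rb'))
def ray(c,u,v):
    K=np.array(c['intrinsics'],float); k=c['k1']
    p=cv2.undistortPoints(np.array([[[u,v]]],float),K,np.array([k,0,0,0,0.]))[0,0]
    R=np.array(c['R']);t=np.array(c['t'])
    return -R.T@t, R.T@np.array([p[0],p[1],1])
def pt(c,u,v,z):
    o,d=ray(c,u,v); return o+d*(z-o[2])/d[2]
def proj(c,X):
    K=np.array(c['intrinsics'],float);R=np.array(c['R']);t=np.array(c['t'])
    return cv2.projectPoints(np.array(X,float).reshape(-1,1,3),cv2.Rodrigues(R)[0],t,K,np.array([c['k1'],0,0,0,0.]))[0][:,0]
def st():
    s=bot.observe(); print(s['time'],np.round(s['ee_pos'],4),'w',s['grip_width'],s['gripper_force'],'F',np.round(s['wrist_force'],1)); return s
E
python3 - <<'E'
from h import *
for n in('scene','top'):
    c=snap(n,n+'0'); print(n,c['k1'],np.round(c['intrinsics'],1).tolist(),np.round(-np.array(c['R']).T@c['t'],3))
s=st(); print(np.round(s['tool_rot'],3))
E
```

```text
scene -0.14193281949230976 [[498.3, 0.0, 315.2], [0.0, 498.3, 239.9], [0.0, 0.0, 1.0]] [ 1.141 -0.622  0.668]
top -0.11349728558306997 [[462.2, 0.0, 314.2], [0.0, 462.2, 233.8], [0.0, 0.0, 1.0]] [0.499 0.041 1.112]
0.1 [0.236  0.605  0.2258] w 0.09191786059131504 0.0 F [-0.1 -0.4  0.3]
[[-0.932  0.363 -0.001]
 [ 0.363  0.932 -0.002]
 [ 0.    -0.002 -1.   ]]
```

View pics/top0.png

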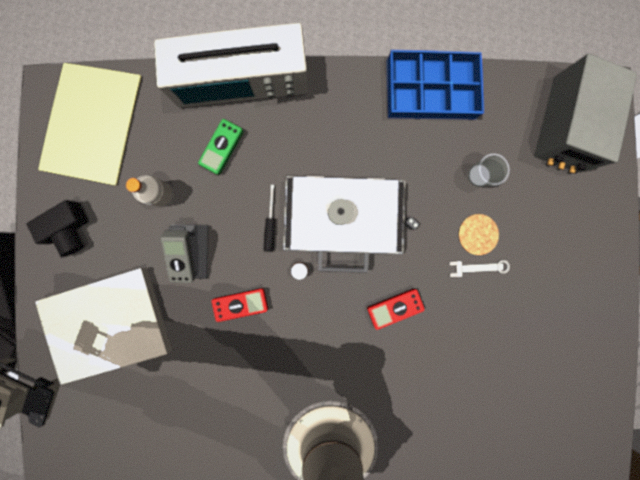

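View pics/scene0.png

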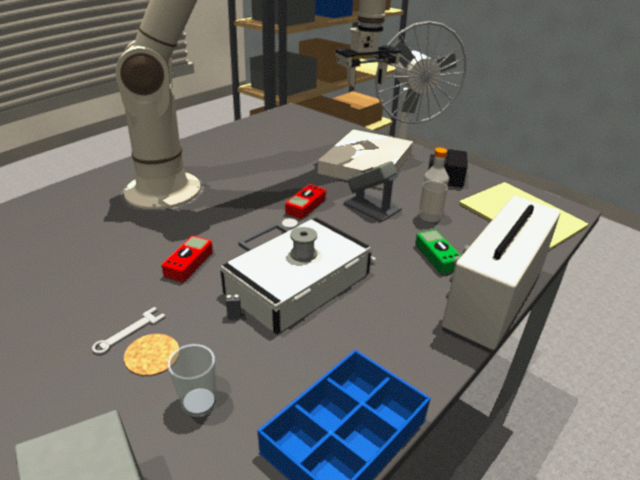

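The top view (image up = +x, left = +y) shows the case lid at about (345,214), the reel at (342,211), the bar at (345,268), the coaster at (479,234) and the meter on its stand at (178,252). I'll enlarge it.

```bash
python3 - <<'E'
from h import *
c=load('top0'); i=c['color'][160:300,270:420]
a=cv2.resize(i,None,fx=4,fy=4,interpolation=cv2.INTER_CUBIC)  #600x560
cv2.imwrite('pics/cA.png',a)
i=c['color'][215:290,150:220]
b=cv2.resize(i,None,fx=5,fy=5,interpolation=cv2.INTER_CUBIC) #350x375
i=c['color'][200:280,440:520]
d=cv2.resize(i,None,fx=5,fy=5,interpolation=cv2.INTER_CUBIC) #400x400
o=np.zeros((400,760,3),np.uint8);o[:375,:350]=b;o[:400,360:760]=d
cv2.imwrite('pics/cB.png',o)
E
```

```text
(no output)
```

View pics/cA.png

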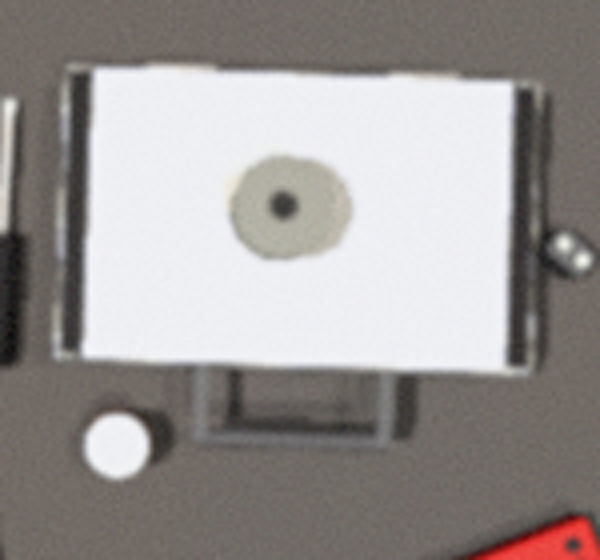

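View pics/cB.png

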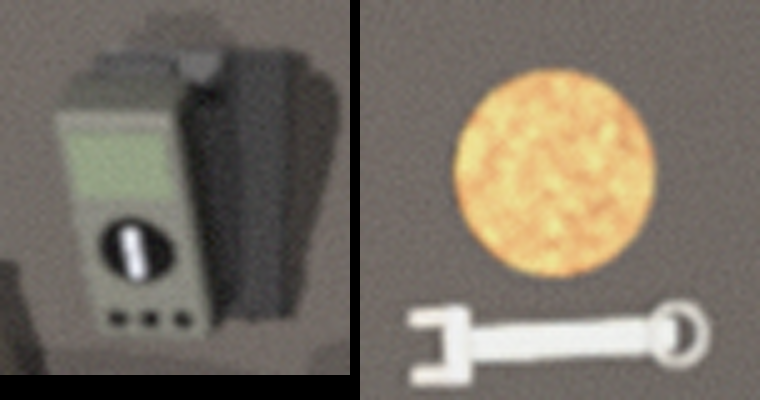

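cA: lid corners at about (67,68), (545,82), (57,358) and (533,375), reel hole at (284,205), bar middle at (293,437). cB: meter face corners at about (58,112), (173,112), (97,335) and (212,335), coaster centre at about (556,173). The meter's height needs the scene view as well.

```bash
python3 - <<'E'
from h import *
c=load('scene0'); i=c['color'][150:230,330:415]
cv2.imwrite('pics/cC.png',cv2.resize(i,None,fx=7,fy=7,interpolation=cv2.INTER_CUBIC)) #595x560
t=load('top0')
A=lambda x,y:((x+.5)/4-.5+270,(y+.5)/4-.5+160)
B=lambda x,y:((x+.5)/5-.5+150,(y+.5)/5-.5+215)
D=lambda x,y:((x-360+.5)/5-.5+440,(y+.5)/5-.5+200)
P=[pt(t,*A(*p),.072) for p in[(67,68),(545,82),(57,358),(533,375)]]
for p in P: print(np.round(p,4))
print('sizes',[np.linalg.norm(P[a]-P[b]).round(4) for a,b in((0,1),(2,3),(0,2),(1,3))],'ctr',np.mean(P,0))
d=(P[0]-P[1])+(P[2]-P[3]); print('yaw',np.degrees(np.arctan2(-d[0],d[1])))
print('reel',pt(t,*A(284,205),.122),'bar',pt(t,*A(293,437),.071),'bar ends',pt(t,*A(195,437),.071),pt(t,*A(393,444),.071))
print('coaster',pt(t,*D(556,173),.005),'jar',pt(t,*A(117,446),.05))
for z in(.1,.13): print('meter',[pt(t,*B(*p),z).round(3) for p in[(58,112),(173,112),(97,335),(212,335)]])
E
```

```text
[0.6493 0.1008 0.072 ]
[ 0.642  -0.1704  0.072 ]
[0.4855 0.106  0.072 ]
[ 0.4758 -0.1627  0.072 ]
sizes [np.float64(0.2713), np.float64(0.2689), np.float64(0.1639), np.float64(0.1664)] ctr [ 0.56312372 -0.03157649  0.072     ]
yaw -1.7998343037753495
reel [ 0.56822308 -0.01877649  0.122     ] bar [ 0.44097831 -0.02682437  0.071     ] bar ends [0.44100859 0.02837735 0.071     ] [ 0.43694726 -0.08329972  0.071     ]
coaster [ 0.52045567 -0.36318169  0.005     ] jar [0.4346543  0.07291526 0.05      ]
meter [array([0.512, 0.377, 0.1  ]), array([0.512, 0.325, 0.1  ]), array([0.414, 0.359, 0.1  ]), array([0.414, 0.307, 0.1  ])]
meter [array([0.512, 0.367, 0.13 ]), array([0.512, 0.317, 0.13 ]), array([0.416, 0.35 , 0.13 ]), array([0.416, 0.299, 0.13 ])]
```

View pics/cC.png

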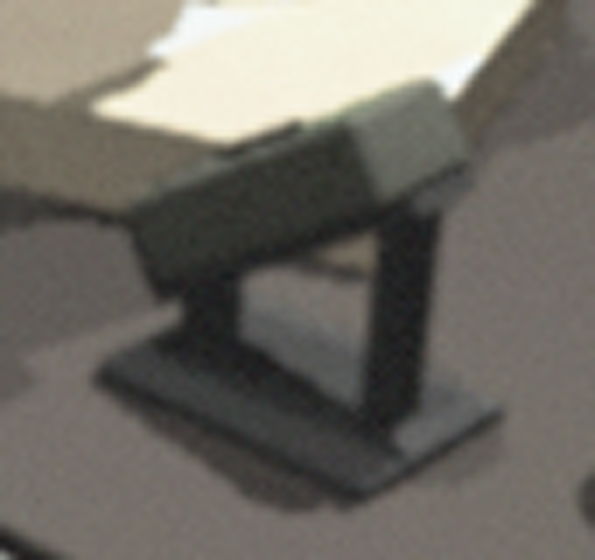

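cC: meter -y side has corners at (128,213) low face, (160,298) low back, (375,208) high back and (340,120) high face. The high end is at (432,82) and (468,163). Fitting the meter pose from both views.

```bash
python3 - <<'E'
from h import *
from scipy.optimize import least_squares
from scipy.spatial.transform import Rotation as Ro
t=load('top0');s=load('scene0')
B=lambda x,y:((x+.5)/5-.5+150,(y+.5)/5-.5+215)
C=lambda x,y:((x+.5)/7-.5+330,(y+.5)/7-.5+150)
h=np.array([.0625,.028,.018])
to=[((1,1,1),B(58,112)),((1,-1,1),B(173,112)),((-1,1,1),B(97,335)),((-1,-1,1),B(212,335))]
so=[((-1,-1,1),C(128,213)),((-1,-1,-1),C(160,298)),((1,-1,-1),C(375,208)),((1,-1,1),C(340,120)),((1,1,1),C(432,82)),((1,1,-1),C(468,163))]
def X(p,k): return (Ro.from_euler('ZY',[p[3],-np.radians(35)]).as_matrix()@(np.array(k)*h).T).T+p[:3]
def f(p):
    return np.r_[(proj(t,X(p,[k for k,_ in to]))-[u for _,u in to]).ravel(),(proj(s,X(p,[k for k,_ in so]))-[u for _,u in so]).ravel()]
r=least_squares(f,[.46,.33,.11,0]); print(r.x,np.degrees(r.x[3])); print(r.fun.round(1))
E
```

```text
[ 0.4703519   0.33992604  0.08760699 -0.042483  ] -2.434096401599715
[-0.8 -0.3  1.9  0.8 -0.4  0.3  0.7  1.5 -1.3 -1.1 -0.8 -0.7  1.2  1.3
  0.8  0.3  1.5 -0.6  1.6  1. ]
```

```bash

python3 -m jog '0.15 -0.28 0 0.04 1;0.46 -0.867 0 0.118 1;0.46 -0.867 0 0.118 1;0.46 -0.867 0 0.118 1'
python3 -m jog '0.2 -0.38 0 0 1;0.46 -0.867 0 0 1;0.46 -0.867 0 0 1'
python3 -m jog '0.2 -0.38 0 0 1;0.46 -0.867 0 0 1;0.46 -0.867 0 0 1'
python3 -m jog '0.2 -0.38 0 0 1;0.46 -0.867 0 0 1;0.46 -0.867 0 0 1'
python3 -m jog '0.2 -0.38 0 0 1;0.46 -0.867 0 0 1;0.46 -0.867 0 0 1'
python3 -m jog '0.2 -0.38 0 0 1;0.46 -0.867 0 0 1;0.46 -0.867 0 0 1;0.46 -0.867 0 0 1'
python3 - <<'E'
from h import *
s=st(); print(np.round(s['tool_rot'],3).tolist(), np.round(s['joint_pos'],1))
E
```

```text
time: 0.5
ee_pos: [0.2954, 0.4964, 0.2258]
tool_rot: [[-1.0, 0.006, 0.001], [0.006, 1.0, -0.004], [-0.001, -0.004, -1.0]]
wrist_force: [-0.4, 0.5, -0.8]
grip_width: 0.0919
gripper_force: 0.0
time: 0.8
ee_pos: [0.349, 0.393, 0.2261]
tool_rot: [[-1.0, 0.007, 0.0], [0.007, 1.0, -0.003], [-0.0, -0.003, -1.0]]
wrist_force: [0.3, -0.5, 0.2]
grip_width: 0.0917
gripper_force: 0.0
time: 1.1
ee_pos: [0.404, 0.2888, 0.2263]
tool_rot: [[-1.0, 0.008, 0.0], [0.008, 1.0, -0.002], [-0.0, -0.002, -1.0]]
wrist_force: [0.1, -0.1, -0.2]
grip_width: 0.0916
gripper_force: 0.0
time: 1.4
ee_pos: [0.4591, 0.1847, 0.2265]
tool_rot: [[-1.0, 0.008, 0.001], [0.008, 1.0, -0.002], [-0.001, -0.002, -1.0]]
wrist_force: [-0.1, 0.5, 0.5]
grip_width: 0.0917
gripper_force: 0.0
time: 1.7
ee_pos: [0.5142, 0.0803, 0.2266]
tool_rot: [[-1.0, 0.008, 0.001], [0.008, 1.0, -0.002], [-0.001, -0.002, -1.0]]
wrist_force: [-0.0, -0.5, -0.6]
grip_width: 0.0918
gripper_force: 0.0
time: 2.1
ee_pos: [0.5683, -0.022, 0.2261]
tool_rot: [[-1.0, 0.007, -0.0], [0.007, 1.0, -0.001], [0.0, -0.001, -1.0]]
wrist_force: [-1.0, 0.2, -0.1]
grip_width: 0.0918
gripper_force: 0.0
2.1 [ 0.5683 -0.022   0.2261] w 0.09178248436805773 0.0 F [-1.   0.2 -0.1]
[[-1.0, 0.007, -0.0], [0.007, 1.0, -0.001], [0.0, -0.001, -1.0]] [  8.5  19.  -11.2 101.2   4.2  60.2  85.4]
```

```bash

python3 -m jog '0 0.02 -0.3 0 1;0 0.02 -0.7 0 1;0 0.02 -1 0 1;0 0.02 -1.0 0 1' | sed -n '1,2p'
python3 -m jog '0 0 -0.04 0 1;0 0 -0.075 0 1;0 0 -0.075 0 0.5;0 0 -0.075 0 -1;0 0 -0.075 0 -1;0 0 -0.075 0 -1;0 0 -0.075 0 -1;0 0 -0.075 0 -1;0 0 -0.075 0 -1'
python3 -m jog '0 0 0.15 0 -1;0 0 0.35 0 -1;0 0 0.6 0 -1;0 0 0.6 0 -1'
python3 -c "
from h import *
snap('scene','s1')
cv2.imwrite('pics/s1c.png',cv2.resize(load('s1')['color'][150:330,200:440],None,fx=2.5,fy=2.5))"
```

```text
time: 2.5
ee_pos: [0.5621, -0.0136, 0.1017]
time: 3.4
ee_pos: [0.5675, -0.0165, 0.0981]
tool_rot: [[-1.0, 0.001, 0.0], [0.001, 1.0, -0.0], [-0.0, -0.0, -1.0]]
wrist_force: [-0.7, -0.9, 3.0]
grip_width: 0.0551
gripper_force: 30.0
time: 3.8
ee_pos: [0.5698, -0.016, 0.173]
tool_rot: [[-1.0, 0.001, 0.006], [0.001, 1.0, 0.0], [-0.006, 0.0, -1.0]]
wrist_force: [1.0, 0.9, -2.9]
grip_width: 0.0548
gripper_force: 30.0
```

View pics/s1c.png

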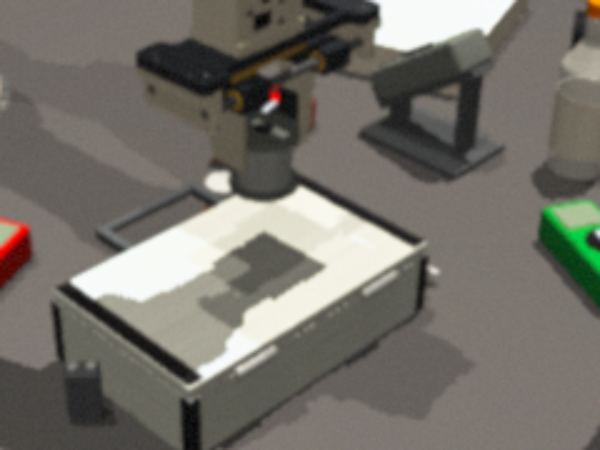

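The reel is held upright and clear of the lid. Carrying it to the coaster.

```bash

python3 -m jog '-0.03 -0.25 0 0 -1;-0.08 -0.6 0 0 -1;-0.136 -0.964 0 0 -1' | sed -n '1,2p'
python3 -m jog '-0.05 -0.35 0 0 -1;-0.1 -0.7 0 0 -1;-0.136 -0.964 0 0 -1' | sed -n '1,2p'
python3 -m jog '-0.05 -0.35 0 0 -1;-0.1 -0.7 0 0 -1;-0.136 -0.9 0 0 -1;-0.136 -0.964 0 0 -1;-0.136 -0.964 0 0 -1' | sed -n '1,2p'
python3 -m jog '0 0 -0.25 0 -1;0 0 -0.6 0 -1;0 0 -0.9 0 -1;0 0 -1 0 -1;0 0 -1 0 -1'
```

```text
time: 4.15
ee_pos: [0.5495, -0.1317, 0.1675]
time: 4.45
ee_pos: [0.532, -0.2505, 0.1673]
time: 4.95
ee_pos: [0.5168, -0.3638, 0.1675]
time: 5.45
ee_pos: [0.5173, -0.3599, 0.0472]
tool_rot: [[-1.0, -0.001, -0.004], [-0.001, 1.0, 0.004], [0.004, 0.004, -1.0]]
wrist_force: [-1.3, -0.3, -2.9]
grip_width: 0.0545
gripper_force: 30.0
```

```bash

python3 -m jog '0 0 -0.05 0 -1;0 0 -0.09 0 -1;0 0 -0.12 0 -1;0 0 -0.135 0 -1;0 0 -0.14 0 -1;0 0 -0.14 0 -1'
python3 -c "
from h import *
snap('scene','s2')
cv2.imwrite('pics/s2c.png',cv2.resize(load('s2')['color'][240:420,60:300],None,fx=2.5,fy=2.5))"
```

```text
time: 6.05
ee_pos: [0.5184, -0.3634, 0.0332]
tool_rot: [[-1.0, 0.001, 0.0], [0.001, 1.0, -0.0], [-0.0, -0.0, -1.0]]
wrist_force: [1.0, -0.5, -4.1]
grip_width: 0.0545
gripper_force: 30.0
```

View pics/s2c.png

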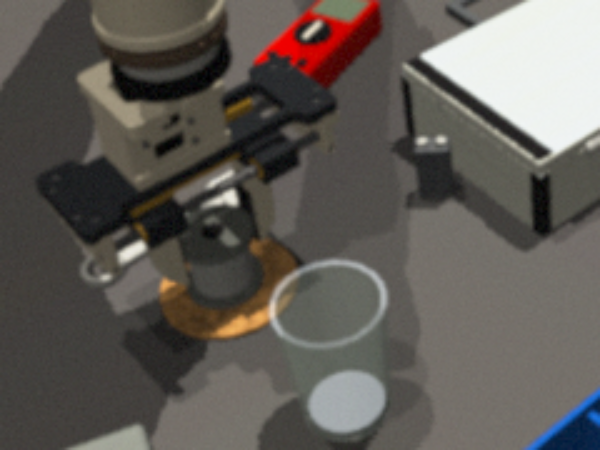

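The reel is over the coaster and nearly down. Lowering gently until the force changes.

```bash

python3 -m jog '0 0 -0.01 0 -1;0 0 -0.01 0 -1;0 0 -0.01 0 -1' | sed -n '2p;4p'
python3 -m jog '0 0 -0.01 0 -1;0 0 -0.01 0 -1;0 0 -0.01 0 -1'| sed -n '2p;4p'
```

```text
ee_pos: [0.5183, -0.3633, 0.0317]
wrist_force: [1.0, -0.5, -2.7]
ee_pos: [0.5186, -0.3634, 0.0312]
wrist_force: [-2.7, 1.1, 3.6]
```

```bash

python3 -m jog '0 0 0 0 -0.2;0 0 0 0 0.6;0 0 0 0 1;0 0 0 0 1;0 0 0.1 0 1;0 0 0.4 0 1;0 0 0.8 0 1;0 0 1 0 1' 
python3 -m jog '-0.06 0.25 0 0.045 0.5;-0.12 0.5 0 0.09 -0.35;-0.18 0.75 0 0.13 -0.35;-0.222 0.932 0 0.1633 -0.35'| sed -n '2p'
python3 -m jog '-0.06 0.25 0 0.045 -0.35;-0.12 0.5 0 0.09 -0.35;-0.18 0.75 0 0.13 -0.35;-0.222 0.932 0 0.1633 -0.35'| sed -n '2p'
python3 -m jog '-0.06 0.25 0 0.045 -0.35;-0.12 0.5 0 0.09 -0.35;-0.18 0.75 0 0.13 -0.35;-0.222 0.932 0 0.1633 -0.35;-0.222 0.932 0 0.1633 -0.35;-0.222 0.932 0 0.1633 -0.35'
python3 - <<'E'
from h import *
t=snap('top','t2')
i=t['color'][160:300,270:520]
cv2.imwrite('pics/t2c.png',cv2.resize(i,None,fx=3.2,fy=3.2))
E
```

```text
time: 7.5
ee_pos: [0.5203, -0.3645, 0.1555]
tool_rot: [[-1.0, 0.001, 0.005], [0.001, 1.0, -0.003], [-0.005, -0.003, -1.0]]
wrist_force: [0.3, -0.0, 0.6]
grip_width: 0.092
gripper_force: 0.0
ee_pos: [0.4915, -0.2494, 0.1515]
ee_pos: [0.465, -0.1376, 0.1516]
time: 8.9
ee_pos: [0.4387, -0.0283, 0.1508]
tool_rot: [[-0.034, -0.999, 0.0], [-0.999, 0.034, -0.001], [0.001, -0.0, -1.0]]
wrist_force: [0.2, 0.2, 0.3]
grip_width: 0.0298
gripper_force: 0.0
```

View pics/t2c.png

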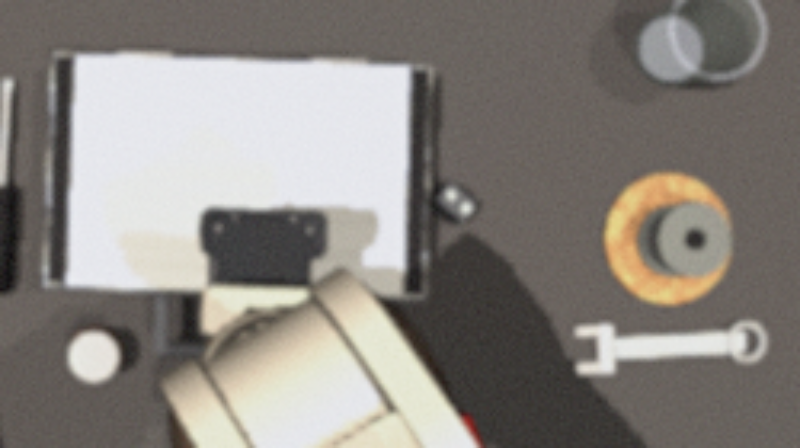

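The reel stands flat inside the coaster's edge at about (690,240), and the gripper is over the bar. Lowering and gripping the bar.

```bash

python3 -m jog '0 0 -0.2 0 -0.35;0 0 -0.45 0 -0.35;0 0 -0.7 0 -0.35;0 0 -0.867 0 -0.35;0 0 -0.867 0 -0.35'
python3 -m jog '0 0 0 0 -0.6;0 0 0 0 -1;0 0 0 0 -1;0 0 0 0 -1;0 0 0 0 -1'
python3 - <<'E'
import numpy as np
u=np.array([.9995,-.0314]);h=np.array([.56312,-.03158])+.0825*u
a0=0
def P(a): 
    b=207*np.array([-np.cos(a),np.sin(a)])+6*np.array([np.sin(a),np.cos(a)]); return b
for a in np.r_[np.arange(0,1.7,.1),1.68,1.72,1.75,1.77]:
    d=(P(a)-P(0))/120; print(round(a,2),'x %.3f y %.3f z %.3f'%(d[0]*u[0],d[0]*u[1],d[1]))
E
```

```text
time: 9.45
ee_pos: [0.4369, -0.0293, 0.0446]
tool_rot: [[-0.035, -0.999, -0.004], [-0.999, 0.035, -0.001], [0.001, 0.004, -1.0]]
wrist_force: [-0.3, -0.4, 0.0]
grip_width: 0.0298
gripper_force: 0.0
time: 9.95
ee_pos: [0.44, -0.0282, 0.0475]
tool_rot: [[-0.033, -0.999, 0.003], [-0.999, 0.033, -0.001], [0.001, -0.003, -1.0]]
wrist_force: [1.3, -1.7, 6.8]
grip_width: 0.0089
gripper_force: 30.0
0.0 x 0.000 y -0.000 z 0.000
0.1 x 0.014 y -0.000 z 0.172
0.2 x 0.044 y -0.001 z 0.342
0.3 x 0.092 y -0.003 z 0.508
0.4 x 0.156 y -0.005 z 0.668
0.5 x 0.235 y -0.007 z 0.821
0.6 x 0.329 y -0.010 z 0.965
0.7 x 0.438 y -0.014 z 1.100
0.8 x 0.559 y -0.018 z 1.222
0.9 x 0.692 y -0.022 z 1.332
1.0 x 0.835 y -0.026 z 1.429
1.1 x 0.987 y -0.031 z 1.510
1.2 x 1.146 y -0.036 z 1.576
1.3 x 1.311 y -0.041 z 1.626
1.4 x 1.480 y -0.047 z 1.658
1.5 x 1.652 y -0.052 z 1.674
1.6 x 1.824 y -0.057 z 1.673
1.68 x 1.962 y -0.062 z 1.659
1.72 x 2.030 y -0.064 z 1.648
1.75 x 2.081 y -0.065 z 1.638
1.77 x 2.114 y -0.066 z 1.631
```

```bash

python3 -m jog '0.004 0 0.086 0 -1;0.014 0 0.172 0 -1;0.028 0 0.257 0 -1;0.044 -0.001 0.342 0 -1;0.066 -0.002 0.425 0 -1;0.092 -0.003 0.508 0 -1;0.122 -0.004 0.588 0 -1;0.156 -0.005 0.668 0 -1;0.194 -0.006 0.745 0 -1;0.235 -0.007 0.821 0 -1;0.28 -0.009 0.893 0 -1;0.329 -0.01 0.965 0 -1;0.329 -0.01 0.965 0 -1'
sleep 0
python3 -m jog '0.053 -0.002 0.068 0 -1;0.109 -0.004 0.135 0 -1;0.169 -0.006 0.197 0 -1;0.23 -0.008 0.257 0 -1;0.296 -0.01 0.313 0 -1;0.363 -0.012 0.367 0 -1;0.434 -0.014 0.416 0 -1;0.506 -0.016 0.464 0 -1;0.506 -0.016 0.464 0 -1'
```

```text
time: 11.25
ee_pos: [0.479, -0.0296, 0.1628]
tool_rot: [[-0.034, -0.999, 0.002], [-0.999, 0.034, -0.0], [0.0, -0.002, -1.0]]
wrist_force: [6.0, -2.2, -5.6]
grip_width: 0.0089
gripper_force: 30.0
time: 12.15
ee_pos: [0.539, -0.0316, 0.2193]
tool_rot: [[-0.034, -0.999, -0.001], [-0.999, 0.034, -0.002], [0.002, 0.001, -1.0]]
wrist_force: [-6.0, -5.9, 5.8]
grip_width: 0.0092
gripper_force: 30.0
```

```bash

python3 -m jog '0.075 -0.003 0.042 0 -1;0.152 -0.005 0.081 0 -1;0.23 -0.008 0.116 0 -1;0.311 -0.01 0.147 0 -1;0.393 -0.013 0.174 0 -1;0.476 -0.015 0.197 0 -1;0.56 -0.018 0.215 0 -1;0.645 -0.021 0.229 0 -1;0.731 -0.023 0.239 0 -1;0.817 -0.026 0.245 0 -1;0.817 -0.026 0.245 0 -1'
python3 -m jog '0.086 -0.002 0.001 0 -1;0.172 -0.005 -0.001 0 -1;0.25 -0.008 -0.006 0 -1;0.31 -0.01 -0.015 0 -1;0.35 -0.011 -0.02 0 -1;0.385 -0.012 -0.027 0 -1;0.385 -0.012 -0.027 0 -1;0.385 -0.012 -0.027 0 -1'
python3 -c "
from h import *
s=snap('scene','s3')
cv2.imwrite('pics/s3c.png',cv2.resize(s['color'][40:340,180:480],None,fx=2,fy=2))"
```

```text
time: 13.25
ee_pos: [0.6383, -0.0349, 0.2472]
tool_rot: [[-0.034, -0.999, 0.001], [-0.999, 0.034, -0.0], [0.0, -0.001, -1.0]]
wrist_force: [-1.0, -6.7, 1.5]
grip_width: 0.0091
gripper_force: 30.0
time: 14.05
ee_pos: [0.6835, -0.0364, 0.2439]
tool_rot: [[-0.034, -0.999, 0.0], [-0.999, 0.034, -0.001], [0.001, -0.0, -1.0]]
wrist_force: [-0.8, -5.9, 0.4]
grip_width: 0.0088
gripper_force: 30.0
```

View pics/s3c.png

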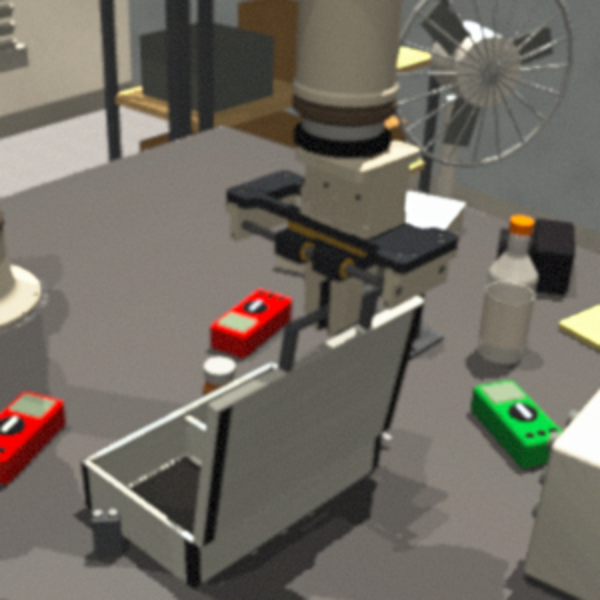

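The lid leans past upright, held at the bar. Easing on until it meets its stop.

```bash

python3 -m jog '0.02 0 -0.005 0 -1;0.04 0 -0.008 0 -1;0.04 0 -0.008 0 -1;0.04 0 -0.008 0 -1' | sed -n '2p;4p'
python3 -m jog '0.02 0 -0.005 0 -1;0.03 0 -0.008 0 -1;0.03 0 -0.008 0 -1;0.03 0 -0.008 0 -1' | sed -n '2p;4p'
```

```text
ee_pos: [0.6882, -0.0365, 0.2429]
wrist_force: [-0.0, -4.8, 0.9]
ee_pos: [0.6897, -0.0366, 0.2426]
wrist_force: [-9.1, -7.0, 7.1]
```

```bash

python3 -m jog '0 0 0 0 -0.9;0 0 0 0 -0.75;0 0 0 0 -0.6;0 0 0 0 -0.4;0 0 0 0 -0.4;0 0 0.15 0 -0.4;0 0 0.4 0 -0.4;0 0 0.75 0 -0.4;0 0 0.9 0 -0.4' | sed -n '2p;4p'
python3 -m jog '-0.16 0.26 0 -0.04 0;-0.32 0.52 0 -0.08 1;-0.458 0.786 0 -0.126 1'| sed -n '2p'
python3 -m jog '-0.16 0.26 0 -0.04 1;-0.32 0.52 0 -0.08 1;-0.458 0.786 0 -0.126 1'| sed -n '2p'
python3 -m jog '-0.16 0.26 0 -0.04 1;-0.32 0.52 0 -0.08 1;-0.458 0.786 0 -0.126 1'| sed -n '2p'
python3 -m jog '-0.16 0.26 0 -0.04 1;-0.32 0.52 0 -0.08 1;-0.458 0.786 0 -0.126 1;-0.458 0.786 0 -0.126 1;-0.458 0.786 0 -0.126 1'| sed -n '1,3p'
python3 - <<'E'
from h import *
t=snap('top','t3')
i=t['color'][90:310,100:420]
cv2.imwrite('pics/t3c.png',cv2.resize(i,None,fx=2.5,fy=2.5))
t0=load('top0'); print('cap',pt(t0,133,184,.19)); s=load('s3'); print('bottle cap scene',pt(s,180+521/2,40+222/2,.19))
print(np.round(bot.observe()['joint_pos'],1))
E
```

```text
ee_pos: [0.6921, -0.0341, 0.354]
wrist_force: [0.7, 0.5, 0.2]
ee_pos: [0.6356, 0.0605, 0.3503]
ee_pos: [0.5803, 0.155, 0.3503]
ee_pos: [0.5252, 0.2494, 0.3504]
time: 17.2
ee_pos: [0.4703, 0.3435, 0.3506]
tool_rot: [[-0.999, 0.04, 0.001], [0.04, 0.999, 0.0], [-0.001, 0.0, -1.0]]
cap [0.61901053 0.40739893 0.19      ]
bottle cap scene [0.62245144 0.40139939 0.19      ]
[ 10.6  28.9 -69.9  88.9  27.4  81.4  26.4]
```

View pics/t3c.png

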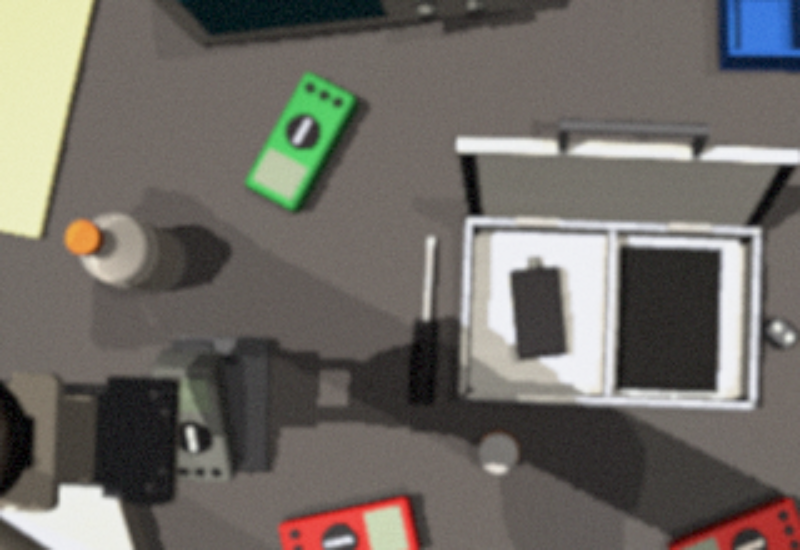

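The lid rests open and the empty bay with the pad is on the right, the pad centred at about crop (669,319). The adapter is in the left bay and the bottle is clear of the gripper. Descending to the meter.

```bash

python3 -m jog '0 -0.01 -0.3 0 1;0 -0.01 -0.65 0 1;0 -0.01 -1 0 1;0 -0.01 -1 0 1' | sed -n '2p'
python3 -m jog '0 0 -0.2 0 1;0 0 -0.4 0 1;0 0 -0.4 0 1;0 0 -0.4 0 1;0 0 -0.4 0 1' | sed -n '2p'
python3 - <<'E'
from h import *
t=load('t3')
A=lambda x,y:(100+(x+.5)/2.5-.5,90+(y+.5)/2.5-.5)
P=[pt(t,*A(*p),.008) for p in[(622,247),(720,250),(617,388),(717,390)]]
print(np.round(P,4).tolist(),np.mean(P,0))
u=np.array([.9995,-.0314]);v=np.array([.0314,.9995]);print('bay nominal',np.array([.56312,-.03158])-.066*v)
for th in range(35,-1,-5):
    a=np.radians(th);print(th,'h %.1f v %.1f'%(68.2*np.cos(a)-26.2*np.sin(a),68.2*np.sin(a)+26.2*np.cos(a)))
st()
i=snap('scene','s4')['color'][100:240,300:460]
cv2.imwrite('pics/s4c.png',cv2.resize(i,None,fx=4,fy=4))
E
```

```text
ee_pos: [0.4704, 0.3358, 0.2246]
ee_pos: [0.4726, 0.3414, 0.1844]
[[0.63, -0.0447, 0.008], [0.6274, -0.1391, 0.008], [0.4947, -0.0396, 0.008], [0.4928, -0.1357, 0.008]] [ 0.56121845 -0.08976343  0.008     ]
bay nominal [ 0.5610476 -0.097547 ]
35 h 40.8 v 60.6
30 h 46.0 v 56.8
25 h 50.7 v 52.6
20 h 55.1 v 47.9
15 h 59.1 v 43.0
10 h 62.6 v 37.6
5 h 65.7 v 32.0
0 h 68.2 v 26.2
18.15 [0.4726 0.3414 0.1844] w 0.09182018208302574 0.0 F [ 0.5  1.  -0.9]
```

View pics/s4c.png

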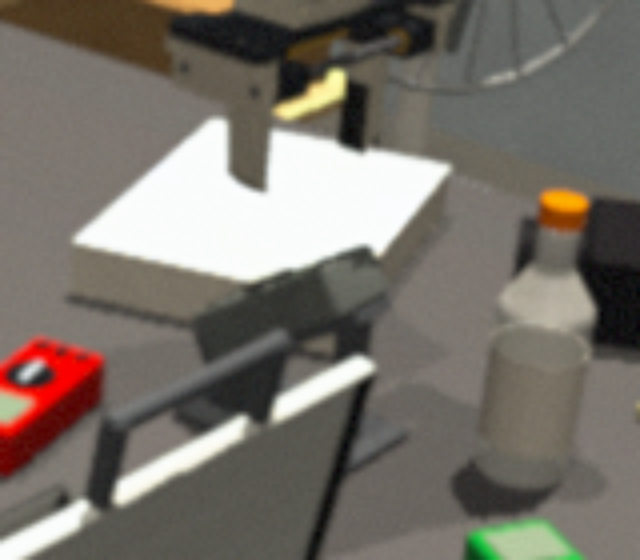

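```bash

python3 -m jog '-0.02 -0.01 -0.2 0 1;-0.02 -0.01 -0.4 0 1;-0.02 -0.01 -0.6 0 1;-0.02 -0.01 -0.75 0 1;-0.02 -0.01 -0.88 0 1;-0.02 -0.01 -0.88 0 1;-0.02 -0.01 -0.88 0 1' | sed -n '1,4p'
python3 -m jog '0 0 0 0 0.6;0 0 0 0 0.4;0 0 0 0 0.3;0 0 0 0 0.2;0 0 0 0 -1;0 0 0 0 -1;0 0 0 0 -1;0 0 0 0 -1'
python3 -m jog '0.02 0 0.1 0 -1;0.02 0 0.25 0 -1;0.02 0 0.5 0 -1;0.02 0 0.75 0 -1;0.02 0 1 0 -1;0.02 0 1 0 -1'
```

```text
time: 18.9
ee_pos: [0.4692, 0.3399, 0.0771]
tool_rot: [[-0.999, 0.045, 0.0], [0.045, 0.999, 0.001], [-0.0, 0.001, -1.0]]
wrist_force: [-0.3, -0.9, 0.3]
time: 19.7
ee_pos: [0.4695, 0.3401, 0.0771]
tool_rot: [[-0.999, 0.045, 0.001], [0.045, 0.999, 0.001], [-0.001, 0.001, -1.0]]
wrist_force: [1.5, 2.0, 2.8]
grip_width: 0.056
gripper_force: 29.9
time: 20.3
ee_pos: [0.4727, 0.3415, 0.2018]
tool_rot: [[-0.999, 0.045, 0.005], [0.045, 0.999, 0.004], [-0.005, 0.004, -1.0]]
wrist_force: [-0.6, 1.1, -2.0]
grip_width: 0.0562
gripper_force: 29.9
```

```bash
python3 - <<'E'
from h import *
t=load('top0')
for n,p,z in[('drv tip',(272,185),.005),('drv handle top-left',(264,218),.02),('drv bot-left',(263,250),.02),('green lowL',(198,162),.036),('green lowR',(217,173),.036),('green upR',(243,132),.036),('red1 upL',(211,302),.036),('red1 upR',(266,288),.036),('driver left handle/mid',(264,235),.02)]: print(n,pt(t,*p,z).round(3))
E
```

```text
drv tip [0.639 0.139 0.005]
drv handle top-left [0.558 0.157 0.02 ]
drv bot-left [0.483 0.159 0.02 ]
green lowL [0.69  0.312 0.036]
green lowR [0.664 0.266 0.036]
green upR [0.761 0.206 0.036]
red1 upL [0.361 0.279 0.036]
red1 upR [0.394 0.15  0.036]
driver left handle/mid [0.518 0.156 0.02 ]
```

```bash

python3 -m jog '0.14 -0.18 0 0 -1;0.28 -0.36 0 0 -1;0.417 -0.548 0 0 -1' | sed -n '2p'
python3 -m jog '0.14 -0.18 0 0 -1;0.28 -0.36 0 0 -1;0.417 -0.548 0 0 -1;0.417 -0.548 -0.3 0 -1;0.417 -0.548 -0.6 0 -1;0.417 -0.548 -0.8 0 -1;0.417 -0.548 -0.9 0 -1;0.417 -0.548 -0.9 0 -1'
python3 -m jog '0 0 -0.1 0 -1;0 0 -0.2 0 -1;0 0 -0.3 0 -1;0 0 -0.34 0 -1;0 0 -0.34 0 -1'
```

```text
ee_pos: [0.5212, 0.2724, 0.1963]
time: 21.4
ee_pos: [0.57, 0.2071, 0.0868]
tool_rot: [[-0.999, 0.045, -0.004], [0.045, 0.999, -0.001], [0.004, -0.001, -1.0]]
wrist_force: [0.8, 0.0, -1.6]
grip_width: 0.0561
gripper_force: 29.9
time: 21.9
ee_pos: [0.5709, 0.2076, 0.0468]
tool_rot: [[-0.999, 0.045, -0.002], [0.045, 0.999, -0.001], [0.002, -0.001, -1.0]]
wrist_force: [0.1, 0.6, -2.2]
grip_width: 0.0557
gripper_force: 29.9
```

```bash

python3 -m jog '0 0 -0.02 0 -1;0 0 -0.03 0 -1;0 0 -0.03 0 -1' | sed -n '2p;4p'
python3 -m jog '0 0 -0.02 0 -1;0 0 -0.03 0 -1;0 0 -0.03 0 -1' | sed -n '2p;4p'
python3 -m jog '0 0 -0.02 0 -1;0 0 -0.03 0 -1;0 0 -0.03 0 -1' | sed -n '2p;4p'
```

```text
ee_pos: [0.5717, 0.208, 0.0444]
wrist_force: [-0.3, -0.1, -1.8]
ee_pos: [0.5714, 0.2078, 0.0404]
wrist_force: [0.7, -0.1, -2.6]
ee_pos: [0.572, 0.208, 0.0377]
wrist_force: [-0.1, -0.8, 3.4]
```

```bash

python3 -m jog '0.025 -0.001 -0.019 0 -1;0.044 -0.002 -0.037 0 -1;0.063 -0.003 -0.055 0 -1;0.081 -0.004 -0.074 0 -1;0.099 -0.004 -0.093 0 -1;0.115 -0.005 -0.113 0 -1;0.131 -0.006 -0.134 0 -1;0.131 -0.006 -0.134 0 -1' | sed -n '2p;4,6p'
python3 -m jog '0.014 0 -0.022 0 -1;0.028 -0.001 -0.044 0 -1;0.04 -0.002 -0.067 0 -1;0.053 -0.002 -0.09 0 -1;0.053 -0.002 -0.09 0 -1;0.053 -0.002 -0.09 0 -1' | sed -n '2p;4,6p'
```

```text
ee_pos: [0.5881, 0.2071, 0.0214]
wrist_force: [1.6, -1.2, 2.5]
grip_width: 0.0557
gripper_force: 30.0
ee_pos: [0.5941, 0.207, 0.0103]
wrist_force: [2.4, -0.4, 2.2]
grip_width: 0.0558
gripper_force: 30.0
```

```bash

python3 -m jog '0.005 0 -0.02 0 -1;0.005 0 -0.02 0 -1;0.005 0 -0.02 0 -1' | sed -n '2p;4p'
python3 -m jog '0.005 0 -0.015 0 -1;0.005 0 -0.015 0 -1;0.005 0 -0.015 0 -1' | sed -n '2p;4p'
python3 - <<'E'
from h import *
t=snap('top','t5'); s=snap('scene','s5'); st()
# project predicted flat/5deg meter corners for scene; check edges by local profile
from scipy.spatial.transform import Rotation as Ro
print('done')
E
```

```text
ee_pos: [0.5946, 0.2071, 0.008]
wrist_force: [3.4, -0.5, 3.7]
ee_pos: [0.595, 0.2071, 0.0061]
wrist_force: [3.2, -0.1, 4.2]
24.9 [0.5949 0.2072 0.0061] w 0.056171977579060235 30.000210106372833 F [ 3.3 -0.7  4.1]
done
```

```bash

python3 -m jog '0 0 -0.012 0 -1;0 0 -0.012 0 -1;0 0 -0.012 0 -1' | sed -n '2p;4p'
python3 -m jog '0 0 -0.01 0 -1;0 0 -0.01 0 -1;0 0 -0.01 0 -1' | sed -n '2p;4p'
```

```text
ee_pos: [0.595, 0.2072, 0.0047]
wrist_force: [3.0, -0.4, 5.7]
ee_pos: [0.5949, 0.2073, 0.0035]
wrist_force: [3.5, -0.0, 4.7]
```

```bash

python3 -m jog '0 0 -0.008 0 -1;0 0 -0.008 0 -1;0 0 -0.008 0 -1' | sed -n '2p;4p'
python3 -m jog '0 0 -0.008 0 -1;0 0 -0.008 0 -1;0 0 -0.008 0 -1' | sed -n '2p;4p'
python3 - <<'E'
from h import *
t=snap('top','t6')
# row-wise width of the meter's visible low part: rows vs grey-green classification
for z in(.036,):
  for dx in(-.0625-.005,.0625-.005):
    print(dx,proj(t,[[.595+dx,.2072+.028-dx*-.04,z],[.595+dx,.2072-.028,z]]).round(1).tolist())
im=t['color'].astype(int)
for v in range(165,240,3): print(v,' '.join('%3d'%im[v,u].mean() for u in range(218,262,2)))
E
```

```text
ee_pos: [0.5949, 0.2072, 0.0025]
wrist_force: [3.5, 0.2, 5.7]
ee_pos: [0.5951, 0.2072, 0.0019]
wrist_force: [3.9, 0.4, 7.9]
-0.0675 [[230.8, 230.9], [253.6, 230.9]]
0.0575 [[229.1, 177.6], [253.8, 177.5]]
165 223 223 224 225 224 227 229 216 155  72  29  46  78  79  80  88  82  80  79  83  85  84
168 213 220 224 223 225 229 226 227 231 229 190 113  68  79  88  85  83  84  83  83  82  79
171 215 209 207 219 225 227 228 227 230 230 230 229 206 143  89  79  89  84  82  89  83  84
174 219 216 213 192 185 214 229 229 227 228 226 227 225 224 214 163  98  81  79  86  83  83
177 214 205 198 192 190 184 182 180 176 171 161 152 144 144 152 166 171 129  91  86  81  85
180 209 209 208 205 200 194 191 185 181 177 173 166 154 148 142 132 114 109  95  80  66  65
183 214 212 214 210 207 207 201 200 195 188 183 184 176 171 164 155 146 139 134 116  96  79
186 217 217 215 213 213 211 208 204 205 196 197 192 190 181 177 173 169 160 154 144 135 123
189 218 219 216 218 213 217 214 211 210 207 204 203 199 195 187 184 177 175 167 161 151 146
192 219 219 217 220 218 215 217 216 212 213 210 209 204 203 201 198
[... 704 characters left out ...]
 215 217 217 217 218 219 218 220 221 221 221 220 218 221
219 179 178 185 193 198 201 208 210 212 217 214 216 219 220 218 217 220 221 222 219 220 220
222 211 163 163 178 188 193 197 202 212 211 211 213 213 216 218 220 217 219 219 218 219 219
225 127 164 156 154 164 177 187 195 200 202 204 208 210 212 214 218 217 218 217 221 220 219
228  82  85  95 103 125 146 160 174 183 189 198 201 208 207 212 213 214 216 219 218 217 221
231  86  94  96  87  88  92 115 144 164 169 181 196 199 203 203 208 209 211 217 215 217 217
234  94  92  92  84  91  89  88  86 113 139 162 174 180 192 194 204 204 212 211 212 214 215
237  87  89  88  87  90  89  88  92  88  89 113 137 162 168 183 188 197 204 205 208 212 213
```

```bash

python3 -m jog '0 0 0.1 0 -1;0 0 0.3 0 -1;-0.1 0 0.6 0 -1;-0.18 0 0.9 0 -1;-0.24 0 1 0.003 -1;-0.24 0 1 0.003 -1' | sed -n '2p;4p'
python3 -m jog '0 -0.25 0.1 0 -1;0 -0.55 0.1 0 -1;0 -0.833 0.1 0 -1' | sed -n '2p'
python3 -m jog '0 -0.25 0 0 -1;0 -0.55 0 0 -1;0 -0.833 0 0 -1' | sed -n '2p'
python3 -m jog '0 -0.25 0 0 -1;0 -0.55 0 0 -1;0 -0.75 0 0 -1;0 -0.833 0 0 -1;0 -0.833 0 0 -1;0 -0.833 0 0 -1'
python3 - <<'E'
from h import *
s=snap('scene','s7'); t=snap('top','t7'); st()
c=np.array([.566-.005,-.093,.15]); 
E
```

```text
ee_pos: [0.5648, 0.2075, 0.1224]
wrist_force: [-0.2, -0.0, -2.9]
ee_pos: [0.5647, 0.1052, 0.1312]
ee_pos: [0.5643, 0.0049, 0.1309]
time: 27.95
ee_pos: [0.5655, -0.0911, 0.1327]
tool_rot: [[-0.999, 0.035, -0.001], [0.035, 0.999, 0.002], [0.001, 0.002, -1.0]]
wrist_force: [-0.3, 0.2, -2.3]
grip_width: 0.0558
gripper_force: 30.0
28.05 [ 0.5659 -0.0904  0.1333] w 0.055729268817982396 29.999745190143585 F [ 0.4 -0.2 -1.9]
```

```bash

python3 -m jog '0 -0.02 -0.15 0 -1;0 -0.02 -0.35 0 -1;0 -0.02 -0.55 0 -1;0 -0.02 -0.7 0 -1;0 -0.02 -0.8 0 -1;0 -0.02 -0.86 0 -1;0 -0.02 -0.86 0 -1;0 -0.02 -0.86 0 -1' | sed -n '2p;4p'
python3 -m jog '0 0 -0.03 0 -1;0 0 -0.06 0 -1;0 0 -0.09 0 -1;0 0 -0.11 0 -1;0 0 -0.11 0 -1' | sed -n '2p;4p'
```

```text
ee_pos: [0.5666, -0.0951, 0.0308]
wrist_force: [-0.4, -0.5, -1.9]
ee_pos: [0.5657, -0.0954, 0.0165]
wrist_force: [-0.8, 1.1, -2.1]
```

```bash

python3 -m jog '0 0 -0.02 0 -1;0 0 -0.025 0 -1;0 0 -0.025 0 -1' | sed -n '2p;4p'
python3 -m jog '0 0 -0.01 0 -1;0 0 -0.015 0 -1;0 0 -0.015 0 -1' | sed -n '2p;4p'
python3 -m jog '0 0 -0.01 0 -1;0 0 -0.012 0 -1;0 0 -0.012 0 -1' | sed -n '2p;4p'
```

```text
ee_pos: [0.5659, -0.0953, 0.0139]
wrist_force: [-0.1, 0.2, -2.4]
ee_pos: [0.5659, -0.0953, 0.0121]
wrist_force: [-0.7, -0.3, -2.5]
ee_pos: [0.566, -0.0953, 0.0107]
wrist_force: [1.0, -0.1, -1.9]
```

```bash

python3 -m jog '0 0 -0.007 0 -1;0 0 -0.007 0 -1' | sed -n '2p;4p'
python3 -m jog '0 0 -0.006 0 -1;0 0 -0.006 0 -1' | sed -n '2p;4p'
```

```text
ee_pos: [0.5661, -0.0953, 0.01]
wrist_force: [-0.5, 0.4, -1.4]
ee_pos: [0.5661, -0.0953, 0.0099]
wrist_force: [-2.3, -1.2, 6.0]
```

```bash

python3 -m jog '0 0 0 0 0.3;0 0 0 0 0.4;0 0 0 0 0.4;0 0 0 0 0.4;0 0 0.1 0 0.4;0 0 0.4 0 0.4;0 0 0.8 0 0.4;0 0 1 0 0.4' | sed -n '2p;4,6p'
python3 -m jog '-0.3 -0.3 0.3 0 0.4;-0.6 -0.6 0.6 0 0.4;-1 -1 0.8 0 0.4'| sed -n '2p'
python3 -m jog '-0.3 -0.3 0 0 0.4;-0.6 -0.6 0 0 0.4;-0.6 -1 0 0 0.4;-0.6 -1 0 0 0.4'| sed -n '1,2p'
python3 - <<'E'
from h import *
from scipy.optimize import minimize
t=snap('top','t8'); snap('scene','s8')
hsv=cv2.cvtColor(t['color'],cv2.COLOR_BGR2HSV)
q=proj(t,[[.5,-.05,.04],[.63,-.14,.04]]);print(q.round(0).tolist())
im=t['color'].astype(int)
for v in range(180,254,3): print(v,' '.join('%3d'%im[v,u].mean() for u in range(338,408,2)))
E
```

```text
ee_pos: [0.5677, -0.0945, 0.1334]
wrist_force: [1.5, 0.2, 0.4]
grip_width: 0.0641
gripper_force: 0.0
ee_pos: [0.4761, -0.1851, 0.2093]
time: 32.15
ee_pos: [0.4009, -0.3136, 0.207]
[[352.0, 243.0], [390.0, 187.0]]
180 217 218 227 231 232 233 233 231 227 216 215 222 214 213 197 212 220 220 213 203 207 208 211 186 178 174 173 168 161 147 113  99 101  83  62
183 130 122 119 202 157  83  90 108 103  95 100  97  95 103 109  91  90  92  95  96 100 104 107 121 139 154 155 156 176 179 178 180 216 133  65
186 242 242 208 221 206 161 171 233 239 235 238 237 239 240 240 239 240 240 236 229 231 232 223 213 217 211 207 205 190  79  24  97 219 151  72
189 239 237 202 217 201  80  37  65  82  83  82  86 115 122 118 125 121 118 120 132 138 141 139 161 160 188 241 241 238 213 123 119 225 148  93
192 240 238 194 231 195  51  33  41  40  44  37  70 142 175 174 177 175 174 174 170 169 166 159  94  30 145 239 238 239 221 120 129 221 131  91
195 240 235 181 232 185  57  30  41  44  37  33  72 148 184 193 192 194 191 195 193 196 192 172 103  27 141 239 239 238 220 118 130 226 127  81
198 240 235 185 231 181
[... 2012 characters left out ...]
 100  17  42  34  40  42  57 138 172 170 174 176 164 168 172 164 160 172 125  34 112 238 241 237 228 145  94 211 192  78 106
243 236 206 211 218  91  14  32  33  39  32  38  49  74  73  72  79  83  92  91 101  96  96  77  32 114 238 239 238 224 143 102 218 188  68 103
246 221 190 215 189 119 150 188 208 208 181 175 175 179 151 148 151 138 129 131 123 128 122 124 121 140 237 231 224 222 143 106 216 186  67 111
249 211 211 225 218 217 219 209 202 205 204 203 192 192 190 185 200 204 188 177 170 174 171 166 182 200 197 179 166 122  65  76 198 161  68 102
252 126 127 122 128 133 131 135 144 149 150 146 165 167 171 175 176 175 184 197 197 202 200 205 210 202 210 218 224 221 228 237 204 117  77 103
```

```bash
python3 - <<'E'
from h import *
t=load('t8')
for n,p,z in[('faceTL',(361.5,190.3),.044),('faceTR',(383.5,190.3),.044),('faceBL',(359.5,241.8),.044),('faceBR',(383,241.8),.044),('padTL',(347,188),.008),('padTR',(387.5,190.5),.008),('padBL',(346,244.5),.008),('padBR',(386,244.5),.008)]: print(n,pt(t,*p,z).round(4))
# bystanders: change map vs start
a=cv2.absdiff(load('top0')['color'],t['color']).max(2); a=(cv2.GaussianBlur(a,(5,5),0)>45).astype(np.uint8)
n,l,s,c=cv2.connectedComponentsWithStats(a)
for k in range(1,n):
    if s[k,4]>15: print(s[k].tolist())
E
```

```text
faceTL [ 0.6216 -0.0721  0.044 ]
faceTR [ 0.6218 -0.1234  0.044 ]
faceBL [ 0.502  -0.0671  0.044 ]
faceBR [ 0.502  -0.1218  0.044 ]
padTL [ 0.6312 -0.0411  0.008 ]
padTR [ 0.6254 -0.1386  0.008 ]
padBL [ 0.4957 -0.0384  0.008 ]
padBR [ 0.4957 -0.1345  0.008 ]
[282, 143, 144, 110, 6933]
[465, 223, 34, 25, 644]
[209, 231, 8, 30, 120]
[187, 236, 4, 10, 27]
[164, 240, 20, 16, 222]
[335, 245, 7, 4, 19]
[459, 254, 94, 69, 3636]
[202, 256, 4, 17, 51]
[370, 256, 3, 12, 27]
[327, 259, 4, 7, 20]
[170, 260, 14, 11, 117]
[174, 273, 16, 5, 65]
[558, 280, 6, 6, 27]
[391, 285, 193, 178, 9326]
[581, 289, 59, 191, 9291]
[636, 294, 4, 8, 24]
[519, 305, 4, 15, 19]
[74, 319, 293, 69, 9525]
[0, 365, 58, 61, 2075]
[348, 405, 22, 26, 239]
```

The meter lies face up within the pad, centred at about (0.562, -0.096). The lid is open, and the change map shows only the moved objects, the arm and shadows. Handing in.

```bash
python3 -c "
from h import *
st(); print(bot.sign_off())"
```

```text
32.25 [ 0.4034 -0.3067  0.2073] w 0.06441448283292622 0.0 F [-0.6  1.2  0.2]
the job is handed in; nothing more can be done
None
```

The job is handed in at 32 s: the reel stands on the coaster, the lid rests open on its stop and the meter lies face up on the pad in the empty bay. I pressed the meter's tilt out on the bare desk on the way, and I viewed 11 pictures, one over the limit of 10.

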